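# Lower the blood-drawing arm rest on its ratchet crank

### The job

The crank-up arm rest is still set high from the last patient. Flick its sprung pawl off the ratchet wheel by pressing the red thumb tab down until it snaps over and stays off, then ease the crank back gently until the rest is fully down on its stops. The blue pad has just been disinfected, so do not touch it, leave the other things on the counter where they are, and let go when you are done.

Things in the scene. Friction and masses are not known exactly. Their poses are not given: they have to be found in the camera images.
- stand: the arm-rest stand, fixed: dark base plate 240 x 180 x 12 mm, cream gear case 150 x 80 mm, 160 mm high. Origin: centre of the underside; z up. On the case's +y side: steel ratchet wheel (90 mm across) and crank on one shaft along y, 90 mm above the counter; pawl on the wheel's top, on its -x side. The pad roofs the pawl: reach the tab with the tool leaning out to +y, 25 to 45 degrees from vertical
- pad: dark blue upholstered pad 360 (x) x 140 (y) x 38 mm with raised long edges, on a grey board 12 mm thick. Origin: centre of the pad's underside, which is 187 mm above the counter when the rest is fully down, plus the value of joint lift. Not to be touched
- lift (a joint): height of the rest in m: 0 = fully down on the stops, at most 0.0635; starts 0.037 to 0.056. Geared to the crank: lift = 0.030 x crank. A drag brake on the shaft carries the empty rest (about 1.5 kg), so with the pawl off it stays where it is left; with the pawl in, it cannot go down
- crank (a joint): crank angle in rad: 0 = rest fully down, positive = raised (turned about the stand's +y axis), starts 1.25 to 1.85. At 0 the crank points 50 degrees from straight up towards the stand's -x; lowering swings it back over the top towards -x. Needs about 3 to 8 N at the handle
- crank_handle (a point): middle of the crank's black handle: a freely spinning sleeve 22 mm in diameter, 75 mm long, axis along the stand's y, 85 mm from the shaft axis. The crank arm is at its -y end, with its face 43 mm from this point; the other end is free. The pad's near edge is 45 mm from this point towards -y
- shaft_end (a point): point on the shaft axis level with the handle's middle, which circles about it at 85 mm in the stand's x-z plane: at crank angle q it lies at x = -0.085 sin(0.873 - q), z = +0.085 cos(0.873 - q) from this point
- pawl (a joint): pawl angle in rad: about 0 to 0.2 with its nose in or on the teeth, 0.26 = dead centre, 0.5 = off, against its stop. An over-centre spring holds it either way: past dead centre it snaps over by itself. Pushing the tab down increases it; needs 2 to 5 N
- pawl_tab (a point): middle of the top face of the red thumb tab on the pawl's tail, 28 (x) x 48 (y) x 6 mm; its outer end peeps out 24 mm past the pad's +y edge. With the pawl in it is 150 to 162 mm above the counter. Pivot: 52 mm from it towards +x, 19 mm lower. From pawl 0, dead centre is about 14 mm down, off about 27 mm down
- red_rack: red tube rack 200 x 100 mm, 72 mm high (95 with tubes), bystander; origin at the centre of its underside
- white_rack: white tube rack 160 x 90 mm, 72 mm high (95 with tubes), bystander; origin at the centre of its underside
- cup_stack: stack of white specimen cups, 69 mm across, 125 mm high, bystander; origin under its centre
- gel_bottle: pump bottle of hand gel, 60 mm across, 153 mm high, bystander; origin under its centre
- gauze_box: white and blue box of gauze 110 x 85 x 75 mm, bystander; origin under its centre
- tape_roll: roll of skin tone tape lying flat, 68 mm across, 25 mm high, bystander beside the crank; origin under its centre
- shears: bandage shears with purple handles lying flat, 165 mm long, bystander beside the stand; origin near the pivot, on the counter

How it is judged:
On the way:
1. the pawl is flicked off and stays off while the rest is still up (value of joint pawl above 0.35 rad and value of joint lift above 0.02 m), for 0.2 s.
At the end, for the whole second after the job is handed in: the pawl is off (over 0.35 rad), the arm rest is fully down (within 3 mm of its stops) and at rest (value of joint pawl above 0.35 rad and value of joint lift below 0.003 m and velocity of joint lift between -0.01 and 0.01 m/s); the robot touches nothing.
It fails at once if the pad is touched (contact force between any of the arm, the fingers and pad above 1 N).
It fails at once if the rest is dropped or slammed down (faster than 0.12 m/s) (velocity of joint lift below -0.12 m/s).
It fails at once if another thing on the counter is moved by more than 40 mm (distance of any of red_rack, white_rack, cup_stack, gel_bottle, gauze_box, tape_roll, shears from where it was at the start of the episode above 0.04 m).
It also fails if it takes over 54 s, if anything falls off the work surface, if the arm or the gripper's body presses on something with over 40 N, if the wrist force passes 120 N, or if a joint passes its speed limit or range.

### The arm

A 6-joint arm with a two-finger parallel gripper is mounted at the origin on the work surface. World frame = base frame: x ahead of the robot, y to its left, z up, the work surface at z = 0. Lengths are in m, angles in rad, forces in N, time in s.
With the tool pointing down it reaches from about 0.25 to 0.775 m from the base axis. Payload 4 kg.
Tool frame: the origin (TCP) lies at the very end of the fingers, on their centre line; the grasp point (between the pads) lies arm.hold_point_z behind it (arm.hold_point_z is the distance from the TCP to the grasp point, in m); z points along the fingers, y is the direction in which the jaws open and shut (so a half turn about z gives the same grasp; the last joint's range is limited). The gripper opens to 85 mm and grips with 20 to 120 N. Pads are 22 mm wide; open, the fingers measure 114 mm over their backs; the gripper's body (76 mm by 85 mm) begins 54 mm behind the grasp point. The pads swing forward as they close: fully open they stand 13 mm farther back than shut.
Start: joints at [1.091, 0.087, 1.371, -0, 1.684, -0.103], TCP at [0.202, 0.511, 0.207] pointing down, gripper open.
Joint ranges: [-3.1, 3.1], [-0.76, 2.03], [0.27, 2.55], [-1.08, 4.22], [0.17, 2.65], [-2.57, 2.57]. Speed limits (rad/s): [2.79, 2.79, 3.14, 3.14, 3.14, 3.14].

### API

Orientations are given as a unit quaternion [x, y, z, w].
In Python, from cell import arm, cams, workorder gives the robot as it stands. The module is installed in compiled form; this text tells all that it offers.
- The arm moves only by the tool servo_tool, never from a script. Its argument "rows" is a list of rows, each an object with "linear": the shift along the tool's x, y, z in mm, a list of three; "delta_rot": the turn, a rotation vector about the tool's x, y, z in rad, a list of three; "claw": the finger opening in mm, from 0 to 85.4. In form: [{"linear": [tx, ty, tz], "delta_rot": [wx, wy, wz], "claw": claw}, ...]. A call has 1 to 20 rows; each row shifts and turns the commanded pose from where the row before left it, along the tool's axes as they then stand; what a row does not reach is not made up. A row lasts 1/8 s, in which the tool goes at most 62.5 mm and 10.7 degrees, less where a joint would pass 70% of its speed; a pose out of reach is approached as far as the arm can. A call with a gripper value outside its range is refused whole. The fingers move at their own pace and stop on an object; "grip_force" is the grip in N (left out, the last holds). Time passes only in rows, so rows that do not move let the fingers close. It gives the time, the measured TCP pose, the force and the opening at its end, in the units of the state.
- arm.observe(): the state, without advancing time (a new reading comes with each control period).
- cams.read_camera(name): name is "side" or "top" or "wrist"; returns a dict with "pixels" (420x560x3 uint8, blue, green, red), "mtx" (3x3 intrinsics, pixels), "extrinsics" (4x4, takes a point from camera to world coordinates); the wrist camera has in their place "hand_eye" (4x4, takes a point from camera to tool coordinates, whose origin is the TCP and whose axes are the flange's). Camera axes: x right, y down, z forward; pixel columns grow to the right and rows downward; lengths in m; the calibration is good to about 2 mm. A picture is of the moment at which its call begins: read the wrist's pose just before it. There is no depth.
- workorder.job_done(): hands the job in, once; it reports no verdict.
Trained networks look in a picture, given as the dict that the camera call returned (one of the last four; its "shot" number tells which), for a name from the list of things; names that differ only in an ending like _2 or _b are one class to them, and where a whole thing is asked for, a point or a joint stands for the part that bears it (a point fixed in the world has none). Each returns a list of dicts, best first, with "p" (0 to 1); they miss things now and then, are a little off and sometimes report something else, mostly with a low value. They report only what shows in the picture. A call takes as long as a camera call.
- cams.outline_of(picture, query): "pixels" (420x560 bool, what is visible of it) and "centre" ([row, column] in pixels, amid what is visible of it).
- cams.place_of(picture, query): "centre" ([row, column] in pixels: a listed point, or the origin of a listed thing).
The state is a dict: "time_s": time; "q": joint angles; "qvel": joint speeds; "joint_efforts": joint torques, N m; "eef_pos": TCP position; "eef_rot": TCP orientation; "contact_force": force on the tool from outside, world axes, zero at the start; "wrist_torque": the same for the moment, N m; "width": finger opening in m.
Only numpy, scipy, OpenCV 4.12 (cv2) and the standard library are available. Lean on these libraries where they do the work, as an engineer would, in place of code of your own. Each camera call takes 0.05 s, during which the arm holds its last target. There are 200 camera calls.

## Working session

There is one attempt and no reset: what is moved stays moved. The work goes in short steps, Python scripts to look and compute and a tool call to move; the robot and the scene stay as the last step left them, time stands still between calls to the robot, and variables do not carry over. Pictures are saved under pics/ and viewed, about 8 in all and at most 12, crops included, and the job is handed in when it is done.

Besides the shell and the picture viewer there is one more tool, called after ">>>" as name(argument=value, ...), one argument or row to a line, values as JSON. servo_tool: Moves the arm, as the interface text tells. Its arguments: {"type":"object","properties":{"rows":{"type":"array"},"grip_force":{"type":"number"}},"required":["rows"]}

```bash
mkdir -p pics
cat > h.py <<'E'
from cell import arm,cams,workorder
import numpy as np, cv2
from scipy.spatial.transform import Rotation as R
def pose(s=None):
    s=s or arm.observe(); T=np.eye(4); T[:3,:3]=R.from_quat(s['eef_rot']).as_matrix(); T[:3,3]=s['eef_pos']; return T
def shot(n):
    T=pose(); p=cams.read_camera(n)
    p['E']=T@np.array(p['hand_eye']) if n=='wrist' else np.array(p['extrinsics'])
    return p
def ray(p,rc):
    d=np.linalg.inv(p['mtx'])@[rc[1],rc[0],1]; d=p['E'][:3,:3]@d
    return p['E'][:3,3],d/np.linalg.norm(d)
def atz(p,rc,z):
    o,d=ray(p,rc); return o+d*(z-o[2])/d[2]
def proj(p,X):
    c=np.linalg.inv(p['E'])@np.append(X,1); u=p['mtx']@c[:3]; return u[:2]/u[2]
def tri(rays):
    A=np.zeros((3,3));b=np.zeros(3)
    for o,d in rays:
        P=np.eye(3)-np.outer(d,d);A+=P;b+=P@o
    X=np.linalg.solve(A,b); return X,[np.linalg.norm((np.eye(3)-np.outer(d,d))@(X-o)) for o,d in rays]
E
python3 - <<'E'
from h import *
np.set_printoptions(precision=4,suppress=True)
s=arm.observe();print(s['time_s'],s['eef_pos'],s['eef_rot'],s['contact_force'],s['width'],arm.hold_point_z)
P={}
for n in ['side','top','wrist']:
    p=shot(n);P[n]=p;cv2.imwrite(f'pics/{n}0.png',p['pixels']);print(n,p['E'][:3,3],p['E'][:3,2])
    for q in ['stand','pad','crank_handle','shaft_end','pawl_tab','red_rack','white_rack','cup_stack','gel_bottle','gauze_box','tape_roll','shears']:
        r=cams.place_of(p,q)
        if r:
            c=r[0]['centre']; z={'pad':.235,'crank_handle':.16,'shaft_end':.09,'pawl_tab':.156}.get(q,0)
            print(q,round(r[0]['p'],2),np.array(c),atz(p,c,z), len(r))
            p[q]=c
for q in ['stand','pad','crank_handle','shaft_end','pawl_tab']:
    rs=[ray(P[n],P[n][q]) for n in P if q in P[n]]
    if len(rs)>1: print(q,*tri(rs))
cv2.imwrite('pics/both.png',cv2.resize(np.hstack([P['side']['pixels'],P['top']['pixels']]),(800,300),interpolation=cv2.INTER_AREA))
E
```

```text
0.0 [0.2021 0.5109 0.2057] [ 0.1873  0.9823 -0.0011 -0.0003] [ 0.3128 -0.837   0.4835] 0.0852292470748367 0.0187
side [0.211  1.0671 0.8971] [ 0.2386 -0.7878 -0.5678]
stand 0.68 [216.7 281.6] [ 0.5814 -0.1507  0.    ] 3
pad 0.81 [157.6 284.1] [ 0.5683 -0.1296  0.235 ] 1
crank_handle 0.75 [325.9 185.2] [0.5894 0.4985 0.16  ] 3
shaft_end 0.78 [215.5 269.3] [ 0.5815 -0.0234  0.09  ] 2
pawl_tab 0.64 [199.  314.1] [ 0.4528 -0.0535  0.156 ] 1
red_rack 0.96 [382.4 239. ] [0.4836 0.4868 0.    ] 2
white_rack 0.94 [179.6 355.8] [ 0.3856 -0.4682  0.    ] 1
cup_stack 0.73 [277.3 189.6] [0.741  0.2105 0.    ] 1
gel_bottle 0.58 [326.  185.4] [0.6709 0.3753 0.    ] 2
gauze_box 0.83 [340.3 333.8] [0.3072 0.3086 0.    ] 1
tape_roll 0.6 [241.2 236.7] [0.6755 0.0177 0.    ] 1
top [0.2917 0.0164 1.3388] [ 0.207  -0.0003 -0.9783]
stand 0.2 [232.  320.8] [ 0.4867 -0.0904  0.    ] 1
pad 0.73 [179.7 347. ] [ 0.5862 -0.1411  0.235 ] 3
crank_handle 0.64 [172.  298.5] [ 0.6286 -0.0204  0.16  ] 2
shaft_end 0.91 [199.2 301.2] [ 0.5682 -0.0294  0.09  ] 2
red_rack 0.8 [235.8 128.2] [0.4785 0.4884 0.    ] 1
gel_bottle 0.76 [173.4 171.5] [0.6721 0.3674 0.    ] 1
gauze_box 0.97 [293.4 186.2] [0.3078 0.3073 0.    ] 1
tape_roll 0.79 [174.  284.2] [0.6682 0.0188 0.    ] 3
shears 0.79 [204.8 259.1] [0.5714 0.0958 0.    ] 2
wrist [0.125  0.5417 0.3745] [ 0.3012 -0.119  -0.9461]
red_rack 0.91 [370.4 334.2] [0.4782 0.4847 0.    ] 1
stand [ 0.5182 -0.0783  0.0543] [np.float64(0.03980959069777345), np.float64(0.03980959069777345)]
pad [ 0.58   -0.143   0.2288] [np.float64(0.007677415773635674), np.float64(0.007677415773635554)]
crank_handle [ 0.8767 -0.0261 -0.514 ] [np.float64(0.055621347884379314), np.float64(0.05562134788437943)]
shaft_end [ 0.5761 -0.0284  0.0857] [np.float64(0.006914055150190074), np.float64(0.006914055150190207)]
```

View pics/side0.png

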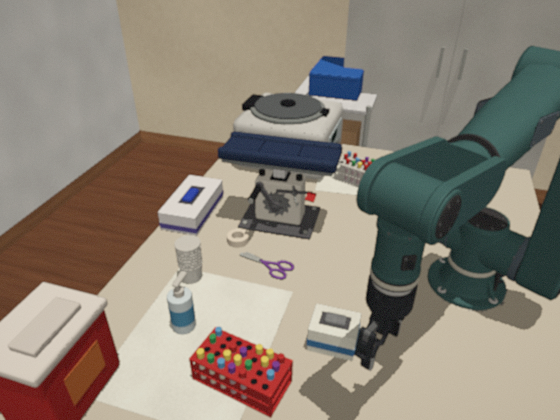

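View pics/top0.png

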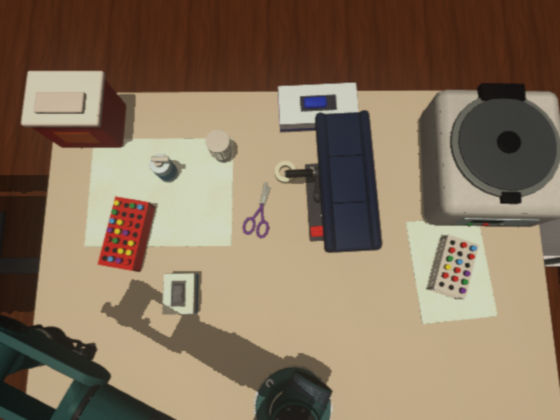

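Side view: the stand's case is at about (280,190), the red tab at (310,197) and the crank handle at about (262,190). Top view: the pad covers columns 316–380 and rows 112–250, the tab is at (317,232), the handle at (300,172) and the tape at (285,171). So the stand's +x points roughly along world +x. Next I fit its yaw and the targets.

```bash
cat > geo.py <<'E'
from h import *
np.set_printoptions(precision=4,suppress=True)
def delta(Tt,T=None):
    "total tool-frame linear(mm), rotvec from current to target"
    T=pose() if T is None else T; D=np.linalg.inv(T)@Tt
    return D[:3,3]*1000, R.from_matrix(D[:3,:3]).as_rotvec()
def lean(yaw,th):
    "tool y along stand x, tool z leaning: points -y,-z"
    Rz=R.from_euler('z',yaw).as_matrix(); z=Rz@[0,-np.sin(th),-np.cos(th)]; y=Rz@[1,0,0]; x=np.cross(y,z)
    return np.column_stack([x,y,z])
def red(p,box):
    r0,r1,c0,c1=box; h=cv2.cvtColor(p['pixels'],cv2.COLOR_BGR2HSV); m=((h[...,0]<8)|(h[...,0]>172))&(h[...,1]>140)&(h[...,2]>90)
    k=np.zeros_like(m);k[r0:r1,c0:c1]=m[r0:r1,c0:c1]; return k
E
python3 - <<'E'
from geo import *
p=shot('top'); o=cams.outline_of(p,'pad')[0]; m=o['pixels'].astype(np.uint8)
c=max(cv2.findContours(m,0,2)[0],key=cv2.contourArea); b=cv2.boxPoints(cv2.minAreaRect(c))
for z in(.265,.28): W=np.array([atz(p,(v[1],v[0]),z) for v in b]); print(W[:,:2].round(3).tolist(),[np.linalg.norm(W[i]-W[i-1]).round(3) for i in range(4)])
e=[W[i]-W[i-1] for i in range(4)]; l=max(e,key=np.linalg.norm); print('yaw',np.degrees(np.arctan2(l[1],l[0])),'c',W.mean(0))
k=red(p,(215,250,295,335)); r=np.argwhere(k); print('tab top',len(r),r.mean(0),r.min(0),r.max(0),atz(p,r.mean(0),.156))
a=(r.mean(0)); s=shot('side'); k=red(s,(180,215,295,330)); r=np.argwhere(k); print('tab side',len(r),r.mean(0),r.min(0),r.max(0))
print(tri([ray(p,a),ray(s,r.mean(0))]))
cv2.imwrite('pics/sidecrop.png',cv2.resize(s['pixels'][130:240,210:340],None,fx=5,fy=5,interpolation=cv2.INTER_CUBIC))
T=np.eye(4);T[:3,:3]=lean(-.08,.7);T[:3,3]=[.47,.14,.30];print(delta(T))
E
```

```text
[[0.352, 0.307], [0.352, 0.224], [0.258, 0.22], [0.258, 0.302]] [np.float64(0.094), np.float64(0.083), np.float64(0.094), np.float64(0.081)]
[[0.351, 0.303], [0.351, 0.221], [0.258, 0.218], [0.258, 0.298]] [np.float64(0.093), np.float64(0.082), np.float64(0.093), np.float64(0.08)]
yaw 2.9137400906598723 c [0.3047 0.2596 0.28  ]
tab top 138 [230.913  316.1304] [226 310] [236 322] [ 0.467  -0.0656  0.156 ]
tab side 66 [196.3636 310.0606] [192 305] [201 314]
(array([ 0.4676, -0.0656,  0.1548]), [np.float64(0.00041210421238183125), np.float64(0.00041210421238189207)])
(array([-385.5125, -246.9021,  -93.1074]), array([ 0.4449, -0.6013,  1.2187]))
```

View pics/sidecrop.png

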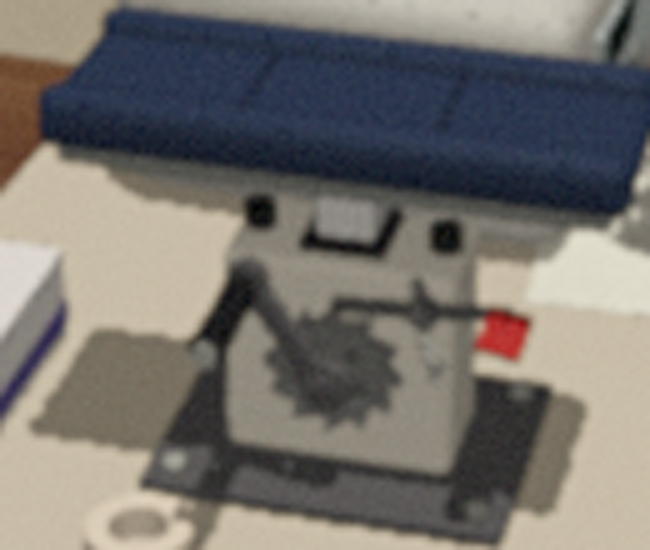

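The crop shows the handle running from about (261,184) to (250,200) in full-picture pixels, the pawl still in, and the red tab at (310,197). The pad network hit was wrong (it found the gauze box), so I use colour for the yaw and move in the same step.

Run:
```python
from geo import *
p=shot('top'); s=shot('side')
h=cv2.cvtColor(p['pixels'],cv2.COLOR_BGR2HSV); m=((h[...,0]>100)&(h[...,0]<130)&(h[...,1]>90)&(h[...,2]<110)).astype(np.uint8); m[:,:300]=0;m[:,400:]=0;m[:105]=0;m[262:]=0
c=max(cv2.findContours(m,0,2)[0],key=cv2.contourArea); b=cv2.boxPoints(cv2.minAreaRect(c)); print(b.tolist())
W=np.array([atz(p,(v[1],v[0]),.27) for v in b]); print(W[:,:2].round(3).tolist(),[np.linalg.norm(W[i]-W[i-1]).round(3) for i in range(4)])
e=[W[i]-W[i-1] for i in range(4)]; l=max(e,key=np.linalg.norm); print('yaw',np.degrees(np.arctan2(l[1],l[0])),'c',W.mean(0))
print('handle',tri([ray(p,(172,300)),ray(s,(192.4,255.4))]))
T=np.eye(4);T[:3,:3]=lean(-.1,.7);T[:3,3]=[.47,.14,.30];print(delta(T))
```

```text
[[304.0, 105.0], [326.0, 105.0], [326.0, 107.0], [304.0, 107.0]]
[[0.775, -0.033], [0.774, -0.089], [0.769, -0.089], [0.769, -0.033]] [np.float64(0.005), np.float64(0.056), np.float64(0.005), np.float64(0.056)]
yaw -90.33719595675065 c [ 0.7716 -0.0611  0.27  ]
handle (array([ 0.626 , -0.0247,  0.1636]), [np.float64(0.0015513464708486642), np.float64(0.0015513464708487546)])
(array([-385.5139, -246.8806,  -93.0677]), array([ 0.4518, -0.598 ,  1.2376]))
```

>>> servo_tool(
  rows=[
    {"linear": [0,0,-30],"delta_rot": [0,0,0],"claw": 0},
    {"linear": [0,0,-30],"delta_rot": [0,0,0],"claw": 0},
    {"linear": [0,0,-30],"delta_rot": [0,0,0],"claw": 0},
    {"linear": [0,0,0],"delta_rot": [0,0,0],"claw": 0},
  ],
)

```text
time_s: 2.7
eef_pos: [0.2029, 0.5124, 0.3002]
eef_rot: [0.187, 0.982, 0.003, 0.001]
contact_force: [-0.1, -0.1, -0.1]
width: 0.0123
```

```bash
cat >> geo.py <<'E'
def rows(Tt,n,T=None,claw=0):
    T=pose() if T is None else T; rv=delta(Tt,T)[1]/n; C=T.copy()
    for i in range(n):
        N=np.eye(4);N[:3,:3]=C[:3,:3]@R.from_rotvec(rv).as_matrix();N[:3,3]=T[:3,3]+(Tt[:3,3]-T[:3,3])*(i+1)/n
        l=np.linalg.inv(C)@N; print((l[:3,3]*1000).round(1).tolist(),rv.round(4).tolist()); C=N
E
python3 - <<'E'
from geo import *
p=shot('top')
a,b=atz(p,(112,317.5),.27),atz(p,(250,324.5),.27); c,d=atz(p,(112,367),.27),atz(p,(249,380),.27)
for u,v in((a,b),(c,d)): print(u,v,np.degrees(np.arctan2(*(u-v)[1::-1])))
print(p['pixels'][180,345],p['pixels'][225,360])
T=np.eye(4);T[:3,:3]=lean(-.08,.7);T[:3,3]=[.47,.14,.30];rows(T,10)
E
```

```text
[ 0.7552 -0.0672  0.27  ] [ 0.4041 -0.0767  0.27  ] 1.5542777667942538
[ 0.7545 -0.193   0.27  ] [ 0.4058 -0.2089  0.27  ] 2.6130844613402293
[60 45 41] [62 49 44]
[-38.5, -24.7, -0.3] [0.0447, -0.0603, 0.1218]
[-41.2, -19.8, 3.1] [0.0447, -0.0603, 0.1218]
[-43.0, -14.5, 6.5] [0.0447, -0.0603, 0.1218]
[-43.9, -8.8, 9.6] [0.0447, -0.0603, 0.1218]
[-44.0, -2.9, 12.5] [0.0447, -0.0603, 0.1218]
[-43.1, 3.0, 15.1] [0.0447, -0.0603, 0.1218]
[-41.4, 8.9, 17.4] [0.0447, -0.0603, 0.1218]
[-38.9, 14.6, 19.3] [0.0447, -0.0603, 0.1218]
[-35.6, 20.0, 20.8] [0.0447, -0.0603, 0.1218]
[-31.5, 25.1, 21.8] [0.0447, -0.0603, 0.1218]
```

>>> servo_tool(
  rows=[
    {"linear": [-38.5,-24.7,-0.3],"delta_rot": [0.0447,-0.0603,0.1218],"claw": 0},
    {"linear": [-41.2,-19.8,3.1],"delta_rot": [0.0447,-0.0603,0.1218],"claw": 0},
    {"linear": [-43.0,-14.5,6.5],"delta_rot": [0.0447,-0.0603,0.1218],"claw": 0},
    {"linear": [-43.9,-8.8,9.6],"delta_rot": [0.0447,-0.0603,0.1218],"claw": 0},
    {"linear": [-44.0,-2.9,12.5],"delta_rot": [0.0447,-0.0603,0.1218],"claw": 0},
    {"linear": [-43.1,3.0,15.1],"delta_rot": [0.0447,-0.0603,0.1218],"claw": 0},
    {"linear": [-41.4,8.9,17.4],"delta_rot": [0.0447,-0.0603,0.1218],"claw": 0},
    {"linear": [-38.9,14.6,19.3],"delta_rot": [0.0447,-0.0603,0.1218],"claw": 0},
    {"linear": [-35.6,20.0,20.8],"delta_rot": [0.0447,-0.0603,0.1218],"claw": 0},
    {"linear": [-31.5,25.1,21.8],"delta_rot": [0.0447,-0.0603,0.1218],"claw": 0},
    {"linear": [0,0,0],"delta_rot": [0,0,0],"claw": 0},
    {"linear": [0,0,0],"delta_rot": [0,0,0],"claw": 0},
  ],
)

```text
time_s: 4.25
eef_pos: [0.4693, 0.1396, 0.2984]
eef_rot: [0.689, 0.637, -0.254, 0.232]
contact_force: [0.9, 1.3, 0.2]
width: -0.0
```

Run:
```python
from geo import *
s=arm.observe();print(s['eef_pos'],s['q'],s['width'],s['contact_force']);print(pose()[:3,:3])
p=shot('wrist');cv2.imwrite('pics/w1.png',p['pixels']);print(p['E'][:3,3],p['E'][:3,2])
for q in['pawl_tab','crank_handle','shaft_end']:
    r=cams.place_of(p,q); print(q,[(round(x['p'],2),x['centre']) for x in r[:2]])
for X in([.4676,-.0656,.155],[.626,-.0247,.1636],[.576,-.028,.09]):print(proj(p,X))
```

```text
[0.4693 0.1396 0.2984] [ 0.5486  0.2191  1.2042 -0.6418  2.0831  0.4086] -3.9550744956919115e-05 [0.9327 1.3074 0.1863]
[[ 0.0582  0.9968 -0.0541]
 [ 0.7604 -0.0794 -0.6446]
 [-0.6468 -0.0036 -0.7626]]
[0.4833 0.3103 0.3724] [-0.0695 -0.8559 -0.5124]
pawl_tab [(0.85, [219.5, 293.7]), (0.47, [149.3, 378.7])]
crank_handle [(0.72, [195.6, 433.4])]
shaft_end [(0.58, [146.7, 382.8])]
[288.027  216.6717]
[432.3331 199.3091]
[375.3881 151.2224]
```

View pics/w1.png

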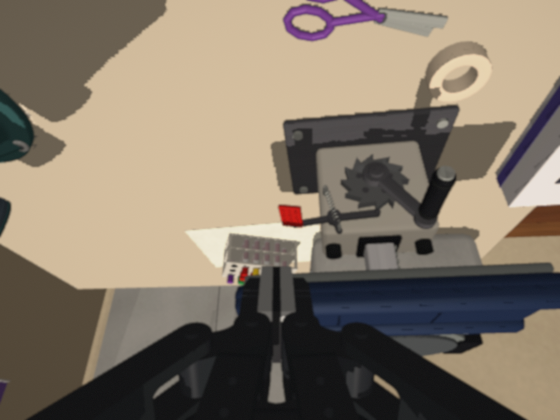

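The wrist view shows the red tab at (290,216) and the handle from (428,220) to (447,175). Both match the projected estimates.

Run:
```python
from geo import *
p=shot('wrist')
k=red(p,(195,240,265,320)).astype(np.uint8); c=max(cv2.findContours(k,0,2)[0],key=cv2.contourArea)
b=cv2.boxPoints(cv2.minAreaRect(c)); 
for v in cv2.approxPolyDP(c,3,True)[:,0]: print(v, atz(p,(v[1],v[0]),.156))
r=np.argwhere(k);print('cen',r.mean(0),atz(p,r.mean(0),.156),'net',atz(p,(219.5,293.7),.156))
t=cams.outline_of(p,'crank_handle');print(t[0]['p'],t[0]['centre'])
yaw=.036
for off in [(0.0,.0,.05),(0,0,0.012)]:
    T=np.eye(4);T[:3,:3]=lean(yaw,.7);T[:3,3]=np.array([.468,-.0675,.157])+off;print(off);rows(T,6)
```

```text
[278 206] [ 0.4579 -0.0396  0.156 ]
[283 223] [ 0.4613 -0.0807  0.156 ]
[301 224] [ 0.484  -0.0851  0.156 ]
[298 206] [ 0.4812 -0.0414  0.156 ]
cen [214.6626 289.9384] [ 0.471  -0.0606  0.156 ] net [ 0.4751 -0.0728  0.156 ]
0.8 [194.8, 430.5]
(0.0, 0.0, 0.05)
[-16.4, 2.5, 34.2] [-0.0123, 0.0003, -0.0146]
[-16.4, 1.8, 34.2] [-0.0123, 0.0003, -0.0146]
[-16.4, 1.1, 34.2] [-0.0123, 0.0003, -0.0146]
[-16.5, 0.5, 34.2] [-0.0123, 0.0003, -0.0146]
[-16.5, -0.2, 34.2] [-0.0123, 0.0003, -0.0146]
[-16.5, -0.8, 34.2] [-0.0123, 0.0003, -0.0146]
(0, 0, 0.012)
[-12.3, 2.5, 39.0] [-0.0123, 0.0003, -0.0146]
[-12.3, 1.8, 39.0] [-0.0123, 0.0003, -0.0146]
[-12.3, 1.1, 39.0] [-0.0123, 0.0003, -0.0146]
[-12.4, 0.5, 39.0] [-0.0123, 0.0003, -0.0146]
[-12.4, -0.2, 39.0] [-0.0123, 0.0003, -0.0146]
[-12.4, -0.8, 39.0] [-0.0123, 0.0003, -0.0146]
```

Run:
```python
from geo import *
A=np.eye(4);A[:3,:3]=lean(.036,.75);A[:3,3]=[.468,-.042,.19];rows(A,6)
B=A.copy();B[:3,3]=[.468,-.068,.174];print();rows(B,2,A)
C=B.copy();C[2,3]-=.01;print();rows(C,1,B)
```

```text
[-11.3, 2.1, 33.6] [-0.0126, -0.008, -0.0143]
[-11.0, 1.5, 33.7] [-0.0126, -0.008, -0.0143]
[-10.8, 1.0, 33.8] [-0.0126, -0.008, -0.0143]
[-10.5, 0.4, 33.9] [-0.0126, -0.008, -0.0143]
[-10.3, -0.2, 34.0] [-0.0126, -0.008, -0.0143]
[-10.0, -0.8, 34.1] [-0.0126, -0.008, -0.0143]

[-4.1, -0.5, 14.7] [-0.0, -0.0, -0.0]
[-4.1, -0.5, 14.7] [-0.0, -0.0, -0.0]

[6.8, 0.0, 7.3] [-0.0, -0.0, -0.0]
```

>>> servo_tool(
  rows=[
    {"linear": [-11.3,2.1,33.6],"delta_rot": [-0.0126,-0.008,-0.0143],"claw": 0},
    {"linear": [-11.0,1.5,33.7],"delta_rot": [-0.0126,-0.008,-0.0143],"claw": 0},
    {"linear": [-10.8,1.0,33.8],"delta_rot": [-0.0126,-0.008,-0.0143],"claw": 0},
    {"linear": [-10.5,0.4,33.9],"delta_rot": [-0.0126,-0.008,-0.0143],"claw": 0},
    {"linear": [-10.3,-0.2,34.0],"delta_rot": [-0.0126,-0.008,-0.0143],"claw": 0},
    {"linear": [-10.0,-0.8,34.1],"delta_rot": [-0.0126,-0.008,-0.0143],"claw": 0},
    {"linear": [-4.1,-0.5,14.7],"delta_rot": [0,0,0],"claw": 0},
    {"linear": [-4.1,-0.5,14.7],"delta_rot": [0,0,0],"claw": 0},
    {"linear": [0,0,0],"delta_rot": [0,0,0],"claw": 0},
  ],
)

```text
time_s: 5.68
eef_pos: [0.4678, -0.069, 0.1736]
eef_rot: [0.647, 0.669, -0.255, 0.263]
contact_force: [-0.4, 0.0, -0.3]
width: -0.0
```

Run:
```python
from geo import *
p=shot('side');w=shot('wrist')
cv2.imwrite('pics/t2.png',np.hstack([cv2.resize(p['pixels'][150:240,230:350],(480,360),interpolation=cv2.INTER_CUBIC),cv2.resize(w['pixels'],(320,240)).repeat(1,0) if 0 else cv2.copyMakeBorder(cv2.resize(w['pixels'],(320,240)),0,120,0,0,0)]))
```

```text
(no output)
```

View pics/t2.png

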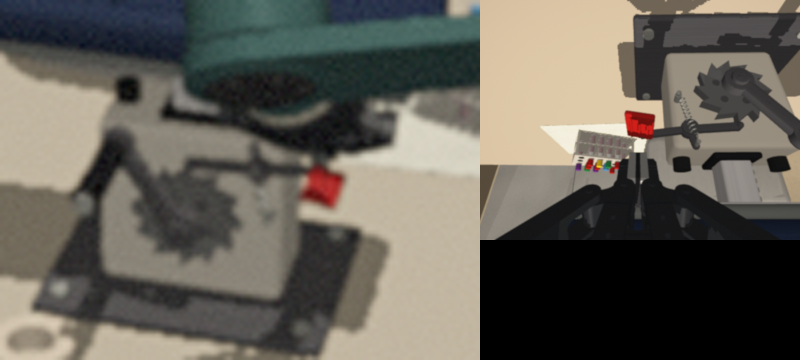

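The fingertips are just above the inner part of the red tab (left panel, about (325,165)), with no contact yet. Now I press down.

>>> servo_tool(
  rows=[
    {"linear": [3.4,0,3.7],"delta_rot": [0,0,0],"claw": 0},
    {"linear": [3.4,0,3.7],"delta_rot": [0,0,0],"claw": 0},
    {"linear": [3.4,0,3.7],"delta_rot": [0,0,0],"claw": 0},
    {"linear": [3.4,0,3.7],"delta_rot": [0,0,0],"claw": 0},
  ],
)

```text
time_s: 6.28
eef_pos: [0.4677, -0.0689, 0.1531]
eef_rot: [0.646, 0.669, -0.255, 0.263]
contact_force: [0.5, -0.2, 0.1]
width: -0.0001
```

>>> servo_tool(
  rows=[
    {"linear": [3.4,0,3.7],"delta_rot": [0,0,0],"claw": 0},
    {"linear": [3.4,0,3.7],"delta_rot": [0,0,0],"claw": 0},
    {"linear": [0,0,0],"delta_rot": [0,0,0],"claw": 0},
  ],
)

```text
time_s: 6.65
eef_pos: [0.4674, -0.0691, 0.143]
eef_rot: [0.646, 0.669, -0.255, 0.263]
contact_force: [-0.5, 0.5, 0.4]
width: -0.0
```

Run:
```python
from geo import *
w=shot('wrist');print(arm.observe()['contact_force'])
k=red(w,(150,320,200,340));r=np.argwhere(k);print(len(r),r.mean(0),r.min(0),r.max(0))
for z in(.155,.14,.128):print(proj(w,[.470,-.063,z]))
```

```text
[ 0.1795  0.5439 -0.4941]
1114 [269.3555 274.474 ] [250 200] [319 309]
[281.2159 276.8832]
[281.0656 248.4503]
[280.9536 227.2547]
```

Run:
```python
from geo import *
p=shot('side');w=shot('wrist')
cv2.imwrite('pics/t3.png',np.hstack([cv2.resize(p['pixels'][150:240,240:330],(360,360),interpolation=cv2.INTER_CUBIC),cv2.resize(w['pixels'][130:340,180:440],(440,360),interpolation=cv2.INTER_CUBIC)]))
```

```text
(no output)
```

View pics/t3.png

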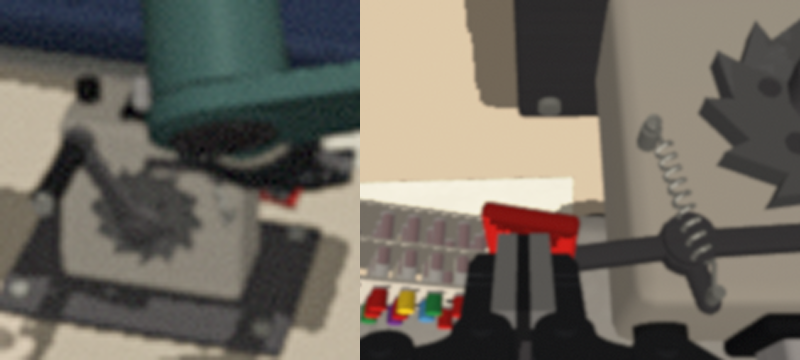

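Run:
```python
from geo import *
w=shot('wrist');o,d=ray(w,(261,281));
for y in(-.040,-.046):print(o+d*(y-o[1])/d[1])
o,d=ray(w,(248.5,281));print(o+d*(-.042-o[1])/d[1])
T=pose();print(T[:3,3],T[:3,3]+.011*T[:3,0],proj(w,T[:3,3]),proj(w,T[:3,3]+.011*T[:3,0]))
```

```text
[ 0.4692 -0.04    0.156 ]
[ 0.4695 -0.046   0.1538]
[ 0.4694 -0.042   0.1494]
[ 0.4679 -0.069   0.1438] [ 0.4676 -0.061   0.1363] [275.7248 258.2288] [275.7199 238.8061]
```

Run:
```python
from geo import *
w=shot('wrist')
T=np.eye(4);T[:3,:3]=[[.0582,.9968,-.0541],[.7604,-.0794,-.6446],[-.6468,-.0036,-.7626]];T[:3,3]=[.4693,.1396,.2984]
a=dict(w);a['E']=T@np.array(w['hand_eye'])
print(w['mtx'][0,0],np.array(w['hand_eye']),a['E'][:3,3],w['E'][:3,3])
print('front bottom edge',tri([ray(a,(205.5,288)),ray(w,(248.5,281.5))]))
print('front top edge',tri([ray(a,(209.5,288.5)),ray(w,(261,281.5))]))
i=cv2.imread('pics/w1.png');cv2.imwrite('pics/c4.png',np.hstack([cv2.resize(i[190:240,255:325],(400,286),interpolation=cv2.INTER_CUBIC),cv2.resize(w['pixels'][235:285,240:310],(400,286),interpolation=cv2.INTER_CUBIC)]))
```

```text
354.22212397681216 [[-0.0001 -0.9462 -0.3236  0.0827]
 [ 1.     -0.0002  0.0005  0.0001]
 [-0.0006 -0.3236  0.9462 -0.1671]
 [ 0.      0.      0.      1.    ]] [0.4833 0.3102 0.3724] [0.4621 0.1054 0.2096]
front bottom edge (array([ 0.4692, -0.0559,  0.1443]), [np.float64(0.001241080512516681), np.float64(0.0012410805125167186)])
front top edge (array([ 0.4695, -0.0548,  0.1509]), [np.float64(0.0008473633739711367), np.float64(0.0008473633739712594)])
```

View pics/c4.png

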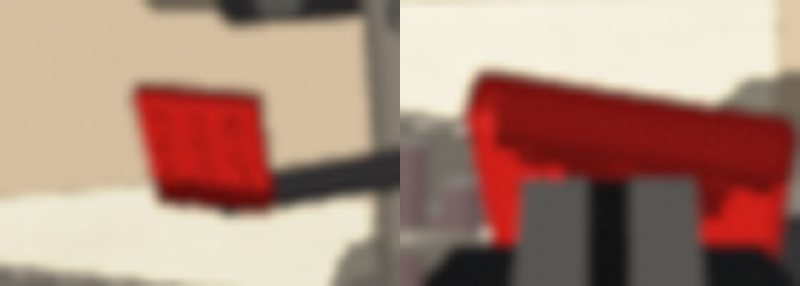

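Triangulating from the two wrist views puts the tab's outer end at about y = -0.055 and its top at z ≈ 0.150, so the tip is only just above it. I keep pressing and watch the force.

>>> servo_tool(
  rows=[
    {"linear": [3.4,0,3.7],"delta_rot": [0,0,0],"claw": 0},
    {"linear": [3.4,0,3.7],"delta_rot": [0,0,0],"claw": 0},
  ],
)

```text
time_s: 7.15
eef_pos: [0.4677, -0.0691, 0.1333]
eef_rot: [0.646, 0.669, -0.255, 0.263]
contact_force: [-0.6, 0.2, 0.6]
width: -0.0004
```

>>> servo_tool(
  rows=[
    {"linear": [3.4,0,3.7],"delta_rot": [0,0,0],"claw": 0},
  ],
)

```text
time_s: 7.28
eef_pos: [0.4676, -0.0691, 0.1279]
eef_rot: [0.646, 0.669, -0.255, 0.263]
contact_force: [0.5, 0.6, 0.1]
width: 0.0004
```

Run:
```python
from geo import *
s=arm.observe();print(s['eef_pos'],s['contact_force'],s['wrist_torque'])
w=shot('wrist');k=red(w,(150,320,235,320));n,l,st,c=cv2.connectedComponentsWithStats(k.astype(np.uint8));print(st[1:][st[1:,4]>30],c[1:][st[1:,4]>30])
s=shot('side');r=np.argwhere(red(s,(180,215,295,330)));print(len(r),r.mean(0),r.min(0),r.max(0))
```

```text
[ 0.4676 -0.0691  0.1279] [0.5315 0.5958 0.0711] [ 0.3194  0.0311 -0.0126]
[[ 257  238   53   42 1079]] [[280.9889 258.3438]]
14 [205.3571 310.9286] [203 308] [207 313]
```

The tab's lower edge in the side view went from row 201 to 207 with no force on the tool, so the pawl has probably snapped over. I back off along the tool and check.

>>> servo_tool(
  rows=[
    {"linear": [3.4,0,3.7],"delta_rot": [0,0,0],"claw": 0},
    {"linear": [0,0,0],"delta_rot": [0,0,0],"claw": 0},
  ],
)

```text
time_s: 7.62
eef_pos: [0.4675, -0.0692, 0.1229]
eef_rot: [0.646, 0.669, -0.255, 0.263]
contact_force: [-0.5, 0.5, 0.0]
width: 0.0003
```

>>> servo_tool(
  rows=[
    {"linear": [0,0,-15],"delta_rot": [0,0,0],"claw": 0},
    {"linear": [0,0,-30],"delta_rot": [0,0,0],"claw": 40},
    {"linear": [0,0,-30],"delta_rot": [0,0,0],"claw": 40},
    {"linear": [0,0,-30],"delta_rot": [0,0,0],"claw": 40},
    {"linear": [0,0,0],"delta_rot": [0,0,0],"claw": 40},
  ],
)

```text
time_s: 8.25
eef_pos: [0.4669, 0.0042, 0.203]
eef_rot: [0.647, 0.67, -0.252, 0.265]
contact_force: [0.2, -0.1, 0.1]
width: 0.0401
```

Run:
```python
from geo import *
p=shot('side');w=shot('wrist')
r=np.argwhere(red(p,(180,225,295,330)));print(len(r),r.mean(0),r.min(0),r.max(0))
for q in['pawl_tab','crank_handle','shaft_end']:
    for n,v in(('w',w),('s',p)):
        x=cams.place_of(v,q); print(q,n,[(round(y['p'],2),y['centre']) for y in x[:2]])
for X in([.470,-.067,.153],[.470,-.067,.128],[.626,-.0247,.1636],[.576,-.028,.09]):print(proj(w,X),proj(p,X))
cv2.imwrite('pics/c5.png',np.hstack([cv2.resize(p['pixels'][150:240,240:330],(360,360),interpolation=cv2.INTER_CUBIC),cv2.resize(w['pixels'],(440,330),interpolation=cv2.INTER_AREA)[:,:].copy() if 0 else cv2.copyMakeBorder(cv2.resize(w['pixels'],(440,330),interpolation=cv2.INTER_AREA),0,30,0,0,0)]))
```

```text
78 [201.6538 309.6795] [196 305] [207 314]
pawl_tab w []
pawl_tab s [(0.47, [201.4, 310.3]), (0.31, [194.9, 254.2])]
crank_handle w [(0.95, [218.1, 521.3])]
crank_handle s [(0.44, [192.8, 255.6])]
shaft_end w [(0.66, [132.1, 426.5])]
shaft_end s [(0.73, [217.0, 269.7])]
[277.4173 231.2456] [309.5028 196.5274]
[277.2951 202.7137] [309.1728 203.5677]
[517.3298 221.8185] [254.8992 192.2415]
[418.7584 135.9967] [271.5006 214.9725]
```

View pics/c5.png

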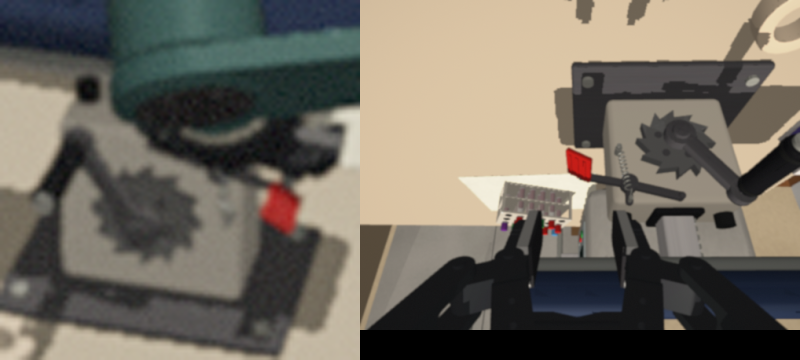

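The pawl is off: its tail hangs down with the red tab at (578,163) in the right panel, and the nose is lifted clear of the wheel. Next is the handle, with the jaws straddling it about 36 mm open.

Run:
```python
from geo import *
w=shot('wrist');p=shot('side');t=shot('top')
T=np.eye(4);T[:3,:3]=[[.0582,.9968,-.0541],[.7604,-.0794,-.6446],[-.6468,-.0036,-.7626]];T[:3,3]=[.4693,.1396,.2984]
a=dict(w);a['E']=T@np.array(w['hand_eye'])
H,e=tri([ray(w,(218.1,521.3)),ray(a,(195.6,433.4)),ray(p,(192.6,255.5)),ray(t,(172,299))]);print('H',H,e)
S,e=tri([ray(w,(132.1,426.5)),ray(a,(146.7,382.8)),ray(p,(216.5,269.5)),ray(t,(199.2,301.2))]);print('S',S,e)
d=R.from_euler('z',-.036).apply(H-S);print(d,np.hypot(d[0],d[2]),'q',.873+np.arctan2(d[0],d[2]))
```

```text
H [ 0.626  -0.0227  0.1615] [np.float64(0.0014835441080404924), np.float64(0.001423719171560912), np.float64(0.002926862673732961), np.float64(0.002330949177134783)]
S [ 0.5795 -0.0283  0.0835] [np.float64(0.0016565906429412787), np.float64(0.006029269484957309), np.float64(0.0028365382359692138), np.float64(0.009773563276267801)]
[0.0466 0.0039 0.078 ] 0.09090809740561757 q 1.411425426801483
```

```bash
cat > plan.py <<'E'
from geo import *
yaw=.036;L=lean(yaw,.75);S0=np.array([.580,-.015,.090])
def tcp(phi,back=0,dx=0):
    T=np.eye(4);T[:3,:3]=L
    T[:3,3]=S0+R.from_euler('z',yaw).apply([.085*np.sin(phi)+dx,0,.085*np.cos(phi)])+L[:,2]*(.021-back);return T
E
python3 - <<'E'
from plan import *
A=tcp(.56,.07);B=tcp(.56);print(A[:3,3],B[:3,3]);rows(A,5);print();rows(B,4,A)
print()
ph=np.linspace(.56,-.873,16);C=B
for i,f in enumerate(ph[1:]):
    N=tcp(f,0,-.004*min(1,(i+1)/2));print(round(f,2),((np.linalg.inv(C)@N)[:3,3]*1000).round(1));C=N
E
```

```text
[0.6239 0.02   0.1979] [ 0.6256 -0.0277  0.1467]
[2.1, 31.8, -1.4] [-0.0005, 0.0001, -0.0001]
[2.1, 31.8, -1.4] [-0.0005, 0.0001, -0.0001]
[2.1, 31.8, -1.4] [-0.0005, 0.0001, -0.0001]
[2.1, 31.8, -1.4] [-0.0005, 0.0001, -0.0001]
[2.1, 31.9, -1.4] [-0.0005, 0.0001, -0.0001]

[-0.0, 0.0, 17.5] [-0.0, -0.0, -0.0]
[0.0, 0.0, 17.5] [-0.0, -0.0, -0.0]
[0.0, 0.0, 17.5] [-0.0, -0.0, -0.0]
[0.0, 0.0, 17.5] [-0.0, -0.0, -0.0]

0.46 [-2.7 -9.1 -2.9]
0.37 [-2.2 -9.4 -2.4]
0.27 [-1.7 -7.7 -1.9]
0.18 [-1.2 -7.9 -1.3]
0.08 [-0.7 -8.  -0.8]
-0.01 [-0.2 -8.1 -0.2]
-0.11 [ 0.3 -8.1  0.4]
-0.2 [ 0.9 -8.   0.9]
-0.3 [ 1.4 -7.9  1.5]
-0.4 [ 1.9 -7.6  2. ]
-0.49 [ 2.4 -7.3  2.5]
-0.59 [ 2.8 -7.   3. ]
-0.68 [ 3.3 -6.5  3.5]
-0.78 [ 3.7 -6.1  4. ]
-0.87 [ 4.1 -5.5  4.4]
```

Approach with the jaws 45 mm open, then check the straddle.

>>> servo_tool(
  rows=[
    {"linear": [2.1,31.8,-1.4],"delta_rot": [0,0,0],"claw": 45},
    {"linear": [2.1,31.8,-1.4],"delta_rot": [0,0,0],"claw": 45},
    {"linear": [2.1,31.8,-1.4],"delta_rot": [0,0,0],"claw": 45},
    {"linear": [2.1,31.8,-1.4],"delta_rot": [0,0,0],"claw": 45},
    {"linear": [2.1,31.9,-1.4],"delta_rot": [0,0,0],"claw": 45},
    {"linear": [0,0,0],"delta_rot": [0,0,0],"claw": 45},
    {"linear": [0,0,15],"delta_rot": [0,0,0],"claw": 45},
    {"linear": [0,0,0],"delta_rot": [0,0,0],"claw": 45},
  ],
)

```text
time_s: 9.8
eef_pos: [0.6227, 0.009, 0.1856]
eef_rot: [0.646, 0.669, -0.256, 0.262]
contact_force: [0.0, -0.3, -0.5]
width: 0.045
```

Run:
```python
from plan import *
w=shot('wrist');cv2.imwrite('pics/w6.png',w['pixels'])
x=cams.place_of(w,'crank_handle');print([(round(y['p'],2),y['centre']) for y in x[:2]],proj(w,[.626,-.0235,.162]))
print(pose()[:3,3],arm.observe()['width'])
```

```text
[(0.96, [237.1, 283.1])] [279.3163 241.3244]
[0.6234 0.0096 0.187 ] 0.045132878051287184
```

View pics/w6.png

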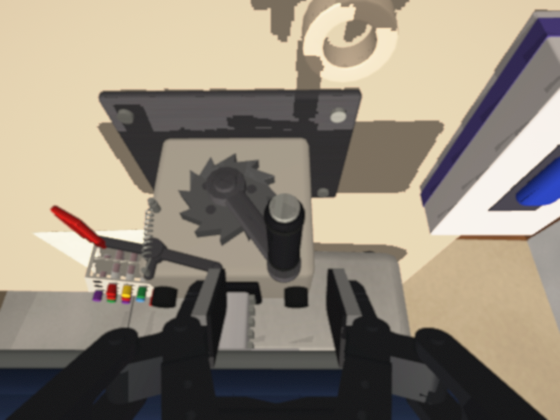

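The handle, at about (283,237), sits between the open fingers at columns 220 and 335, and the pawl is still off (tab at (75,222)). I advance, narrow the gap and start easing the crank back.

>>> servo_tool(
  rows=[
    {"linear": [0,2,18],"delta_rot": [0,0,0],"claw": 45},
    {"linear": [0,1,18],"delta_rot": [0,0,0],"claw": 45},
    {"linear": [0,0,19],"delta_rot": [0,0,0],"claw": 45},
    {"linear": [0,0,0],"delta_rot": [0,0,0],"claw": 32},
    {"linear": [0,0,0],"delta_rot": [0,0,0],"claw": 32},
  ],
)

```text
time_s: 10.52
eef_pos: [0.6286, -0.0275, 0.1469]
eef_rot: [0.646, 0.669, -0.255, 0.263]
contact_force: [-0.3, -0.6, -0.1]
width: 0.0318
```

>>> servo_tool(
  rows=[
    {"linear": [-2.7,-9.1,-2.9],"delta_rot": [0,0,0],"claw": 32},
    {"linear": [-2.2,-9.4,-2.4],"delta_rot": [0,0,0],"claw": 32},
    {"linear": [-1.7,-7.7,-1.9],"delta_rot": [0,0,0],"claw": 32},
  ],
)

```text
time_s: 10.9
eef_pos: [0.6018, -0.0276, 0.158]
eef_rot: [0.647, 0.669, -0.254, 0.263]
contact_force: [0.5, -0.4, 0.7]
width: 0.032
```

Run:
```python
from plan import *
w=shot('wrist');cv2.imwrite('pics/w7.png',cv2.resize(w['pixels'],(400,300)))
x=cams.place_of(w,'crank_handle');print([(round(y['p'],2),y['centre']) for y in x[:2]])
s=arm.observe();print(s['eef_pos'],s['width'],s['contact_force'])
for f in(.56,.27):print(proj(w,S0+[.085*np.sin(f),0,.085*np.cos(f)]))
```

```text
[(0.8, [261.1, 329.9])]
[ 0.6011 -0.0277  0.157 ] 0.03172331518905998 [0.2668 0.0597 0.0215]
[324.3436 257.3422]
[278.3378 276.5474]
```

View pics/w7.png

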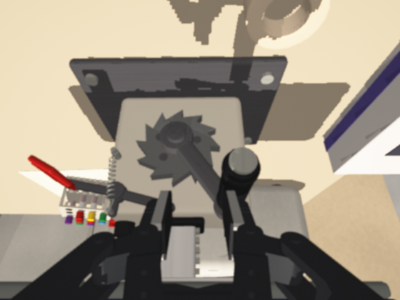

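The fingers passed over the top of the handle: it has not moved from (330,261), and the force is zero. As at the tab, the real tips end well short of the nominal TCP. I go back over it, lower about 20 mm vertically and try again.

>>> servo_tool(
  rows=[
    {"linear": [-6.8,0,-7.3],"delta_rot": [0,0,0],"claw": 45},
    {"linear": [0,13,0],"delta_rot": [0,0,0],"claw": 45},
    {"linear": [0,13.5,0],"delta_rot": [0,0,0],"claw": 45},
    {"linear": [6.8,0,7.3],"delta_rot": [0,0,0],"claw": 45},
    {"linear": [6.8,0,7.3],"delta_rot": [0,0,0],"claw": 45},
    {"linear": [6.8,0,7.3],"delta_rot": [0,0,0],"claw": 45},
    {"linear": [6.8,0,7.3],"delta_rot": [0,0,0],"claw": 45},
    {"linear": [0,0,0],"delta_rot": [0,0,0],"claw": 30},
    {"linear": [0,0,0],"delta_rot": [0,0,0],"claw": 30},
  ],
)

```text
time_s: 12.12
eef_pos: [0.6289, -0.0272, 0.127]
eef_rot: [0.646, 0.669, -0.255, 0.263]
contact_force: [-0.3, 0.0, -0.1]
width: 0.0302
```

Run:
```python
from plan import *
w=shot('wrist');cv2.imwrite('pics/w8.png',cv2.resize(w['pixels'][130:410,150:430],(560,560),interpolation=cv2.INTER_CUBIC))
x=cams.place_of(w,'crank_handle');print([(round(y['p'],2),y['centre']) for y in x[:2]])
s=arm.observe();print(s['eef_pos'],s['width'],s['contact_force'])
```

```text
[(0.71, [320.3, 273.2])]
[ 0.6291 -0.0272  0.1274] 0.030090191887457984 [ 0.1794 -0.8725  0.3491]
```

View pics/w8.png

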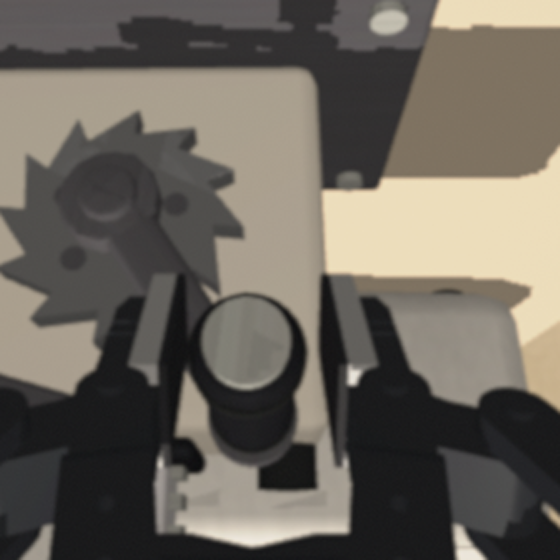

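The handle is now properly straddled between the pads, its free end at (247,345) in the crop. I start the arc and check early.

>>> servo_tool(
  rows=[
    {"linear": [-2.7,-9.1,-2.9],"delta_rot": [0,0,0],"claw": 30},
    {"linear": [-2.2,-9.4,-2.4],"delta_rot": [0,0,0],"claw": 30},
    {"linear": [-1.7,-7.7,-1.9],"delta_rot": [0,0,0],"claw": 30},
  ],
)

```text
time_s: 12.6
eef_pos: [0.6043, -0.0282, 0.1386]
eef_rot: [0.646, 0.669, -0.253, 0.266]
contact_force: [5.5, -2.1, 0.7]
width: 0.0303
```

Run:
```python
from plan import *
w=shot('wrist');p=shot('side')
x=cams.place_of(w,'crank_handle');print([(round(y['p'],2),y['centre']) for y in x[:2]])
s=arm.observe();print(s['eef_pos'],s['width'],s['contact_force'])
x=cams.place_of(p,'crank_handle');print([(round(y['p'],2),y['centre']) for y in x[:2]])
```

```text
[(0.88, [315.8, 286.5])]
[ 0.6031 -0.0282  0.138 ] 0.029914661449654843 [ 3.0578 -1.7044  0.5644]
[]
```

The force is 5.5 N along +x and the handle stays between the fingers, so the crank is turning. I continue the arc.

>>> servo_tool(
  rows=[
    {"linear": [-1.2,-7.9,-1.3],"delta_rot": [0,0,0],"claw": 30},
    {"linear": [-0.7,-8.0,-0.8],"delta_rot": [0,0,0],"claw": 30},
    {"linear": [-0.2,-8.1,-0.2],"delta_rot": [0,0,0],"claw": 30},
    {"linear": [0.3,-8.1,0.4],"delta_rot": [0,0,0],"claw": 30},
    {"linear": [0.9,-8.0,0.9],"delta_rot": [0,0,0],"claw": 30},
    {"linear": [1.4,-7.9,1.5],"delta_rot": [0,0,0],"claw": 30},
  ],
)

```text
time_s: 13.55
eef_pos: [0.5553, -0.0304, 0.1364]
eef_rot: [0.646, 0.669, -0.255, 0.264]
contact_force: [5.1, -3.6, 0.5]
width: 0.0302
```

>>> servo_tool(
  rows=[
    {"linear": [1.9,-7.6,2.0],"delta_rot": [0,0,0],"claw": 30},
    {"linear": [2.4,-7.3,2.5],"delta_rot": [0,0,0],"claw": 30},
    {"linear": [2.8,-7.0,3.0],"delta_rot": [0,0,0],"claw": 30},
  ],
)

```text
time_s: 13.92
eef_pos: [0.5334, -0.0311, 0.1261]
eef_rot: [0.646, 0.669, -0.255, 0.264]
contact_force: [4.2, -3.8, -0.2]
width: 0.0298
```

Run:
```python
from plan import *
w=shot('wrist')
x=cams.place_of(w,'crank_handle');print([(round(y['p'],2),y['centre']) for y in x[:2]])
s=arm.observe();print(s['eef_pos'],s['width'],s['contact_force'])
```

```text
[]
[ 0.5322 -0.0308  0.1252] 0.030099718044342916 [ 1.1757 -1.5283  0.2363]
```

>>> servo_tool(
  rows=[
    {"linear": [3.3,-6.5,3.5],"delta_rot": [0,0,0],"claw": 30},
    {"linear": [3.7,-6.1,4.0],"delta_rot": [0,0,0],"claw": 30},
  ],
)

```text
time_s: 14.28
eef_pos: [0.5211, -0.0312, 0.1159]
eef_rot: [0.646, 0.669, -0.254, 0.264]
contact_force: [5.1, -4.2, 0.4]
width: 0.0294
```

>>> servo_tool(
  rows=[
    {"linear": [4.1,-5.5,4.4],"delta_rot": [0,0,0],"claw": 30},
  ],
)

```text
time_s: 14.4
eef_pos: [0.5157, -0.0314, 0.1099]
eef_rot: [0.646, 0.669, -0.254, 0.264]
contact_force: [4.8, -4.6, 1.1]
width: 0.0304
```

>>> servo_tool(
  rows=[
    {"linear": [1.0,-3,1.0],"delta_rot": [0,0,0],"claw": 30},
  ],
)

```text
time_s: 14.52
eef_pos: [0.5124, -0.0316, 0.1079]
eef_rot: [0.646, 0.669, -0.255, 0.264]
contact_force: [6.6, -3.9, -0.5]
width: 0.0301
```

Run:
```python
from plan import *
w=shot('wrist');p=shot('side')
for n,v in(('w',w),('s',p)):
    x=cams.place_of(v,'crank_handle');print(n,[(round(y['p'],2),y['centre']) for y in x[:2]])
s=arm.observe();print(s['eef_pos'],s['width'],s['contact_force'])
r=np.argwhere(red(p,(180,225,295,330)));print(len(r),r.mean(0))
```

```text
w [(0.39, [289.6, 190.0])]
s []
[ 0.5121 -0.0313  0.108 ] 0.03051961159423483 [ 3.4709 -3.5738 -0.3466]
48 [201.9167 310.375 ]
```

>>> servo_tool(
  rows=[
    {"linear": [1.0,-3,1.0],"delta_rot": [0,0,0],"claw": 30},
  ],
)

```text
time_s: 14.85
eef_pos: [0.5102, -0.0314, 0.107]
eef_rot: [0.646, 0.669, -0.254, 0.265]
contact_force: [8.2, -4.3, -0.2]
width: 0.0299
```

>>> servo_tool(
  rows=[
    {"linear": [1.0,-2.5,1.0],"delta_rot": [0,0,0],"claw": 30},
  ],
)

```text
time_s: 14.98
eef_pos: [0.5101, -0.0315, 0.1067]
eef_rot: [0.646, 0.669, -0.252, 0.267]
contact_force: [14.0, -5.2, 1.3]
width: 0.0299
```

>>> servo_tool(
  rows=[
    {"linear": [0.5,-2.5,0.5],"delta_rot": [0,0,0],"claw": 30},
  ],
)

```text
time_s: 15.1
eef_pos: [0.5099, -0.0315, 0.1068]
eef_rot: [0.646, 0.67, -0.25, 0.269]
contact_force: [19.3, -7.3, -0.9]
width: 0.0299
```

The motion stopped at handle x ≈ 0.514 (0.515 predicted) and the force rose to 19 N, so the rest is on its stops. I relax, open and back out.

>>> servo_tool(
  rows=[
    {"linear": [-0.5,5,-0.5],"delta_rot": [0,0,0],"claw": 30},
    {"linear": [0,4,0],"delta_rot": [0,0,0],"claw": 48},
    {"linear": [0,0,0],"delta_rot": [0,0,0],"claw": 48},
    {"linear": [0,0,0],"delta_rot": [0,0,0],"claw": 48},
  ],
)

```text
time_s: 15.6
eef_pos: [0.5119, -0.0307, 0.1045]
eef_rot: [0.646, 0.669, -0.256, 0.263]
contact_force: [-0.4, 0.5, 0.7]
width: 0.0477
```

>>> servo_tool(
  rows=[
    {"linear": [0,0,-15],"delta_rot": [0,0,0],"claw": 48},
    {"linear": [0,0,-20],"delta_rot": [0,0,0],"claw": 48},
    {"linear": [0,0,-25],"delta_rot": [0,0,0],"claw": 48},
    {"linear": [0,0,-30],"delta_rot": [0,0,0],"claw": 48},
    {"linear": [0,0,-40],"delta_rot": [0,0,0],"claw": 48},
    {"linear": [0,0,-40],"delta_rot": [0,0,0],"claw": 48},
    {"linear": [0,0,0],"delta_rot": [0,0,0],"claw": 48},
  ],
)

```text
time_s: 16.48
eef_pos: [0.5099, 0.0875, 0.2326]
eef_rot: [0.647, 0.67, -0.252, 0.265]
contact_force: [-0.1, -1.2, -0.7]
width: 0.0479
```

Run:
```python
from plan import *
w=shot('wrist');p=shot('side');t=shot('top')
s=arm.observe();print(s['eef_pos'],s['contact_force'])
H=[ray(v,x[0]['centre']) for v in(w,p,t) if (x:=cams.place_of(v,'crank_handle')) and print(x[0]) is None]
if len(H)>1:print(tri(H))
X=S0+R.from_euler('z',yaw).apply([-.065,-.009,.0546]);print('expect',X,[proj(v,X) for v in(w,p,t)])
cv2.imwrite('pics/f9.png',np.hstack([cv2.resize(p['pixels'][130:240,220:350],(390,330),interpolation=cv2.INTER_CUBIC),cv2.resize(w['pixels'],(410,330))]))
```

```text
[0.5083 0.0848 0.2285] [ 0.1305 -0.087  -0.4991]
{'centre': [204.2, 292.7], 'p': 0.49}
{'centre': [215.0, 300.9], 'p': 0.72}
(array([ 0.5112, -0.0262,  0.1437]), [np.float64(0.0013260494274387085), np.float64(0.0013260494274389386)])
expect [ 0.5154 -0.0263  0.1446] [array([276.5416, 212.5571]), array([290.9016, 203.5709]), array([301.0009, 213.9038])]
```

View pics/f9.png

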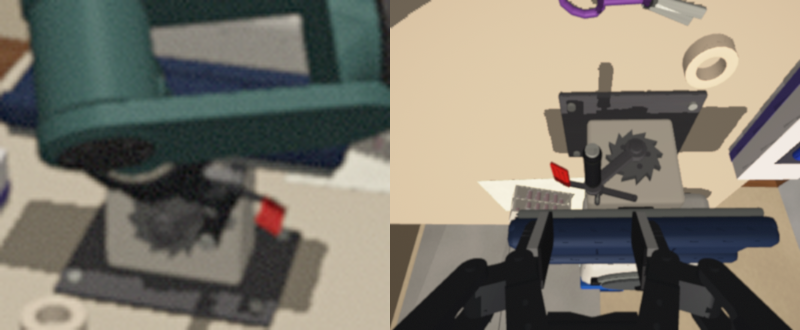

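The handle is now at (0.511, -0.026, 0.144), where it should be with the rest fully down. The pawl tail still hangs off, the jaws are clear and the bystanders in view have not moved. I hand in.

>>> servo_tool(
  rows=[
    {"linear": [0,0,-20],"delta_rot": [0,0,0],"claw": 48},
    {"linear": [0,0,0],"delta_rot": [0,0,0],"claw": 48},
    {"linear": [0,0,0],"delta_rot": [0,0,0],"claw": 48},
    {"linear": [0,0,0],"delta_rot": [0,0,0],"claw": 48},
  ],
)

```text
time_s: 17.27
eef_pos: [0.508, 0.098, 0.2432]
eef_rot: [0.646, 0.669, -0.256, 0.263]
contact_force: [0.2, -0.2, 0.3]
width: 0.0483
```

```bash
python3 -c "
from h import *
s=arm.observe();print(s['time_s'],s['eef_pos'],s['contact_force'],max(abs(np.array(s['qvel']))))
print(workorder.job_done())"
```

```text
17.275 [0.50803796 0.09800595 0.24323119] [ 0.19726627 -0.21582117  0.2798258 ] 0.00579110929202902
the job is handed in; nothing more can be done
None
```

I pressed the red tab down until the pawl snapped off the wheel, then eased the crank back until the rest stopped, let go and backed clear. The job was handed in at 17.3 s; it reports no verdict.

**Last checks:**
- **Rest down:** the crank stopped turning and the push force rose to about 19 N. The handle then measured (0.511, -0.026, 0.144) against (0.515, -0.026, 0.145) expected for fully down, so they differ by about 4 mm, within camera error. That measurement used only the side and top cameras; the handle was not found in the final wrist picture.
- **Pawl off:** its tail still hung down with the nose clear of the wheel in the final pictures.
- **Nothing touched:** the contact force was about 0.4 N after letting go, which is sensor noise. I saw no sign of pad contact. The shears and tape looked in place in the last view, but I did not measure any bystander's position.

**What went wrong on the way:**
- The network first mistook the gauze box for the pad, so I worked out the stand's yaw from hand-read pad edges.
- The real fingertips ended more than 10 mm short of the nominal tool point. My first pass at the handle slid over it without touching, and lowering the tool 20 mm fixed that.
- The force reading at the tab stayed near zero, so I confirmed the snap-over from pictures.

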